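# Nudge the microscope adapter plate onto its locating pins

### The job

The aluminium adapter plate lies askew on top of the two locating pins and the rest block of the black breadboard. Nudge it along with the fingertips, without picking it up, until its two small holes drop over the two pins and it lies flat and fully home on the breadboard; leave the things round about where they are.

Things in the scene. Friction and masses are not known exactly. Their poses are not given: they have to be found in the camera images.
- breadboard: fixed black optical breadboard, 230 mm (its x) by 210 mm (its y) by 12 mm thick, its flat top 12 mm above the worktop; origin at the centre of its underside. Its x axis points away from the robot, from the rest block to the two pins. A 3.5 mm high screw head stands in each corner, at x = +-105, y = +-95 mm; the other dots are flat
- adapter_plate: loose flat aluminium plate, 110 mm (its x) by 130 mm (its y) by 10 mm thick, 0.2 to 0.45 kg; origin at the centre of its underside, z up. A 52 mm round opening at x = -12 mm, two pin holes. At the start it lies level on the rest block and the pins, underside 7 mm above the breadboard's top, 15 to 26 mm short of home (towards the robot), up to 10 mm to either side, turned up to 0.1 rad
- nest (a point): point on the breadboard's top (x = +15 mm, y = 0, z = 12 mm of the breadboard) where the plate's origin lies when the plate is home; axes as the breadboard's, and the plate's axes are then parallel to them
- rest_block (a point): centre of the top of the fixed aluminium rest block, 30 mm along the breadboard's x, 24 mm along y, 7 mm high above its top, at breadboard x = -58 mm, y = 0. The plate's near edge lies on it and, pushed along +x, slips off it 3 mm before home
- pin_left (a point): centre of the tip of the fixed steel pin at breadboard x = +30, y = +45 mm; 8 mm in diameter, bullet nose, 7 mm high above the breadboard's top; goes into the round hole
- pin_right (a point): centre of the tip of the like pin at breadboard x = +30, y = -45 mm; goes into the slot
- hole_left (a point): centre of the plate's round through hole, 12 mm in diameter, at plate x = +15, y = +45 mm, at the underside
- hole_right (a point): centre of the plate's slot, 12 mm along plate x by 18 mm along y, at plate x = +15, y = -45 mm, at the underside
- dish_a: loose lidded culture dish, 58 mm wide and 15 mm high, on the worktop to the right of the breadboard; origin at the centre of its underside. Bystander: leave it alone
- objective_case: loose round screw-top case, 36 mm wide and 54 mm high, on the worktop to the left of the breadboard; origin at the centre of its underside. Bystander: leave it alone
- hex_driver: loose hand driver with a blue grip, 127 mm long and 18 mm high, lying on the worktop to the left of the breadboard; origin at the middle of its underside. Bystander: leave it alone

How it is judged:
By the outcome, as a careful person would: the job done as asked, in the order asked, and still so for the second after the job is handed in, with the robot touching nothing.
It also fails if it takes over 64 s, if anything falls off the work surface, if the arm or the gripper's body presses on something with over 40 N, if the wrist force passes 120 N, or if a joint passes its speed limit or range.

### The arm

A 6-joint arm with a two-finger parallel gripper is mounted at the origin on a cart in front of the work surface, level with it; the furniture and walls round the work are solid. World frame = base frame: x ahead of the robot, y to its left, z up, the work surface at z = 0. Lengths are in m, angles in rad, forces in N, time in s.
With the tool pointing down it reaches from about 0.4 to 0.825 m from the base axis. Payload 7 kg.
Tool frame: the origin (TCP) lies on the centre line of the jaws, within the pads' length; the fingertips stand 25 mm ahead of it and the grasp point (between the pads) lies 6 mm ahead of it; z points along the fingers, y is the direction in which the jaws open and shut (so a half turn about z gives the same grasp; the last joint's range is limited). The gripper opens to 88 mm and grips with 3 to 60 N. Pads are 19 mm wide; open, the fingers measure 130 mm over their backs; the gripper's body (78 mm by 193 mm) begins 47 mm behind the grasp point.
Start: joints at [1.528, 0.359, 0.012, 0, -1.224, -0.288], TCP at [0.219, 0.638, 0.23] pointing down, gripper open.
Joint ranges: [-3.07, 3.07], [-1.43, 2.12], [-1.02, 1.25], [-3.03, 1.67], [-3.05, -0], [-3.03, 3.03]. Speed limits (rad/s): [2.39, 2.39, 3.01, 3.14, 3.14, 3.14].

### API

Orientations are given as [roll, pitch, yaw] about the fixed x, y, z axes, in that order (R = Rz(yaw) Ry(pitch) Rx(roll)).
In Python, from station import * gives the robot as it stands. The module is installed in compiled form; this text tells all that it offers.
- The arm moves only by the tool step_arm, never from a script. Its argument "commands" is text: rows parted by semicolons, each of 6 numbers parted by spaces: the shift along the tool's x, y, z in mm, then the turn, a rotation vector about the tool's x, y, z in rad. A call has 1 to 8 rows; each row shifts and turns the commanded pose from where the row before left it, along the tool's axes as they then stand; what a row does not reach is not made up. A row lasts 1/8 s, in which the tool goes at most 62.5 mm and 10.7 degrees, less where a joint would pass 70% of its speed; a pose out of reach is approached as far as the arm can. A call is refused whole if a number of a shift passes 62.5 or a number of a turn 0.188, either way. A call with a gripper value outside its range is refused whole. "jaw" is the finger opening in mm, from 0 to 87.6, set as the call begins (left out, the last holds). The fingers move at their own pace and stop on an object; "grip_force" is the grip in N (left out, the last holds). Time passes only in rows, so rows that do not move let the fingers close. It gives the time, the measured TCP pose, the force and the opening at its end, in the units of the state.
- get_state(): the state, without advancing time (a new reading comes with each control period).
- grab_frame(name): name is "scene" or "side" or "wrist"; returns a dict with "frame" (400x640x3 uint8, red, green, blue), "fovy" (degrees; the focal length in pixels is half the picture's height over the tangent of half this angle, whatever the lens; pixels are square), "cx", "cy" (the principal point, pixels), "rvec" (rotation vector, rad) and "tvec" (3), from world to camera coordinates, as OpenCV has them; the wrist camera has in their place "tool_from_camera" (4x4, takes a point from camera to tool coordinates, whose origin is the TCP and whose axes are the flange's). Camera axes: x right, y down, z forward; pixel columns grow to the right and rows downward; lengths in m; the calibration is good to about 2 mm. The wrist camera is an equidistant fisheye: a pixel r from the principal point sees the ray r / f radians off the axis. A picture is of the moment at which its call begins: read the wrist's pose just before it. There is no depth.
- job_done(): hands the job in, once; it reports no verdict.
Trained networks look in a picture, given as the dict that the camera call returned (one of the last four; its "shot" number tells which), for a name from the list of things; names that differ only in an ending like _2 or _b are one class to them, and where a whole thing is asked for, a point or a joint stands for the part that bears it (a point fixed in the world has none). Each returns a list of dicts, best first, with "conf" (0 to 1); they miss things now and then, are a little off and sometimes report something else, mostly with a low value. They report only what shows in the picture. A call takes as long as a camera call.
- recognise(picture, name): "pixel" ([column, row] in pixels, amid what is visible of it).
The state is a dict: "t": time; "q": joint angles; "qd": joint speeds; "joint_efforts": joint torques, N m; "eef_pos": TCP position; "ee_rot": TCP orientation; "force": force on the tool from outside, world axes, zero at the start; "moment": the same for the moment, N m; "width": finger opening in m.
Only numpy, scipy, OpenCV 4.12 (cv2) and the standard library are available. Lean on these libraries where they do the work, as an engineer would, in place of code of your own. Each camera call takes 0.05 s, during which the arm holds its last target.

## Working session

There is one attempt and no reset: what is moved stays moved. The work goes in short steps, Python scripts to look and compute and a tool call to move; the robot and the scene stay as the last step left them, time stands still between calls to the robot, and variables do not carry over. Pictures are saved under pics/ and viewed, and the job is handed in when it is done.

Besides the shell and the picture viewer there is one more tool, called in YAML: its name, and indented under it one key for each argument. step_arm: Moves the arm, as the interface text tells. Its arguments: {"type":"object","properties":{"commands":{"type":"string"},"jaw":{"type":"number"},"grip_force":{"type":"number"}},"required":["commands"]}

```bash
mkdir -p pics; python3 - <<'E'
from station import *
import cv2,numpy as np
s=get_state();print(s)
for n in ["scene","side","wrist"]:
    p=grab_frame(n);cv2.imwrite(f"pics/{n}0.png",p["frame"][:,:,::-1])
    print(n,{k:v for k,v in p.items() if k!="frame"})
    for o in ["breadboard","adapter_plate","rest_block","pin_left","pin_right","hole_left","hole_right","dish_a","objective_case","hex_driver"]:
        print(o,[(np.round(r["pixel"],1).tolist(),round(r["conf"],2)) for r in recognise(p,o)][:2])
E
```

```text
{'t': 0.0, 'q': array([ 1.52812223e+00,  3.59371109e-01,  1.10892944e-02, -3.21456049e-04,
       -1.22405478e+00, -2.88109143e-01]), 'qd': array([ 1.00549974e-03,  4.24721601e-05, -1.46108413e-03, -2.79561011e-04,
       -3.08731255e-04,  1.32566543e-03]), 'joint_efforts': array([ 9.17509860e-04, -5.82721531e+01,  2.93050039e+01,  6.99746042e+00,
        6.99714728e-03, -1.45507329e-04]), 'eef_pos': array([0.21910299, 0.63797543, 0.22915127]), 'ee_rot': array([ 3.14003000e+00, -1.47952889e-04, -3.30892603e-01]), 'force': array([ 0.46660636,  1.00500561, -0.76769791]), 'moment': array([ 0.05001552, -0.00429622, -0.01228113]), 'width': 0.08777387413699932}
scene {'fovy': 44.186837585996045, 'cx': 324.89807462170955, 'cy': 193.30724590046722, 'rvec': array([ 2.35354476, -0.6404719 ,  0.24241935]), 'tvec': array([-0.52896128,  0.23189032,  0.71889999]), 'shot': 1}
breadboard [([317.6, 212.5], 0.64)]
adapter_plate [([314.7, 221.2], 0.88)]
rest_block [([325.3, 236.6], 0.63)]
pin_left [([320.9, 232.3], 0.64)]
pin_right [([321.5, 233.3], 0.6)]
hole_left [([316.0, 214.2], 0.82)]
hole_right [
[... 617 characters left out ...]
5)]
objective_case [([365.6, 172.3], 0.68), ([313.2, 209.5], 0.18)]
hex_driver [([299.7, 166.8], 0.76)]
wrist {'fovy': 65.70646984690485, 'cx': 315.8482472222957, 'cy': 201.06725589412574, 'tool_from_camera': array([[ 8.19240383e-05, -9.65551574e-01, -2.60211744e-01,
         7.10645468e-02],
       [ 9.99999894e-01,  1.96819836e-04, -4.15491133e-04,
         1.19017855e-03],
       [ 4.52392950e-04, -2.60211683e-01,  9.65551488e-01,
        -1.54955479e-01],
       [ 0.00000000e+00,  0.00000000e+00,  0.00000000e+00,
         1.00000000e+00]]), 'shot': 3}
breadboard []
adapter_plate []
rest_block []
pin_left []
pin_right []
hole_left []
hole_right []
dish_a []
objective_case []
hex_driver []
```

View pics/scene0.png

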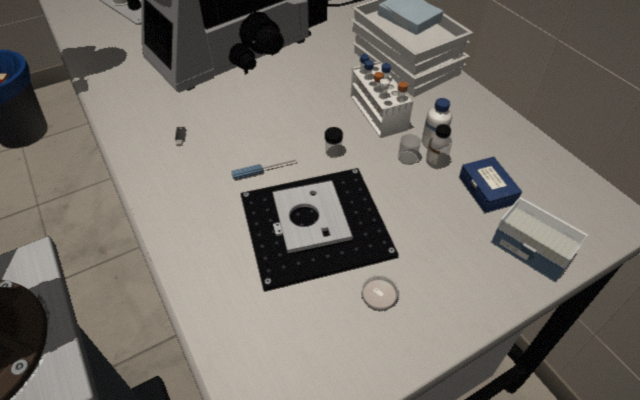

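View pics/side0.png

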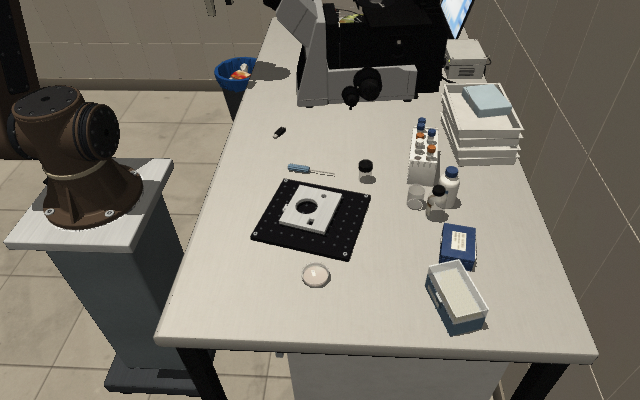

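View pics/wrist0.png

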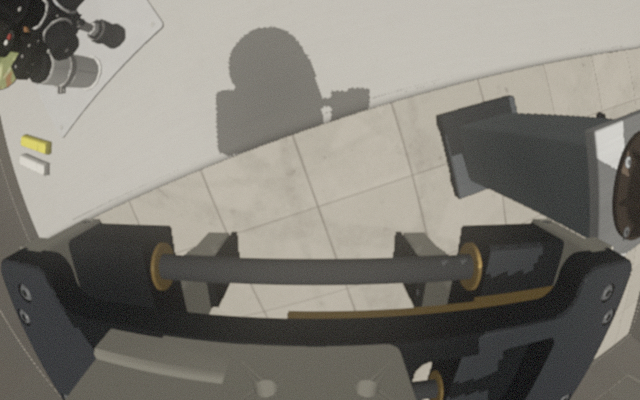

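The scene view shows the board at about (318,228), its screws near (247,194), (355,170), (392,250) and (268,281), and the plate on it. I'll zoom in for precise corners.

```bash
python3 - <<'E'
import cv2
i=cv2.imread("pics/scene0.png")[160:300,230:410]
cv2.imwrite("pics/scene0z.png",cv2.resize(i,None,fx=4.4,fy=4.2857,interpolation=cv2.INTER_CUBIC)[:, :])
i=cv2.imread("pics/side0.png")[170:270,245:375]
cv2.imwrite("pics/side0z.png",cv2.resize(i,None,fx=6,fy=6,interpolation=cv2.INTER_CUBIC))
E
```

```text
(no output)
```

View pics/scene0z.png

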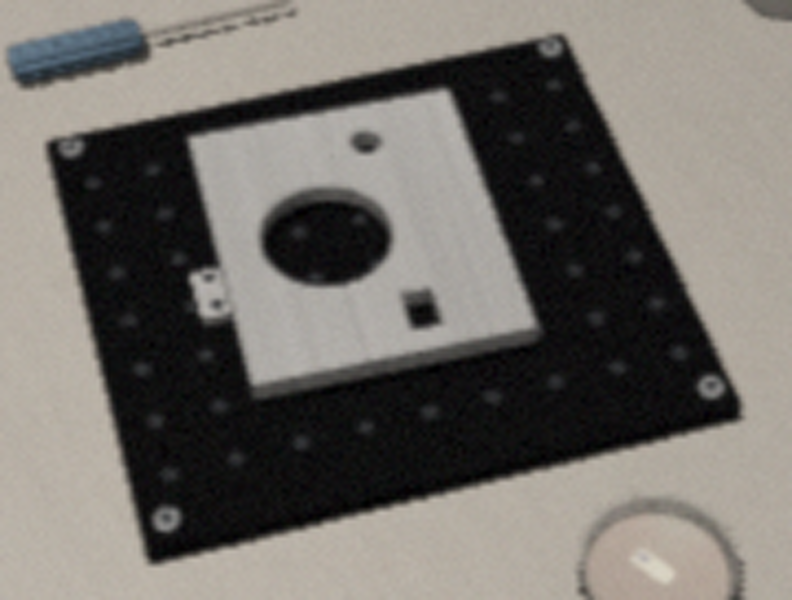

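View pics/side0z.png

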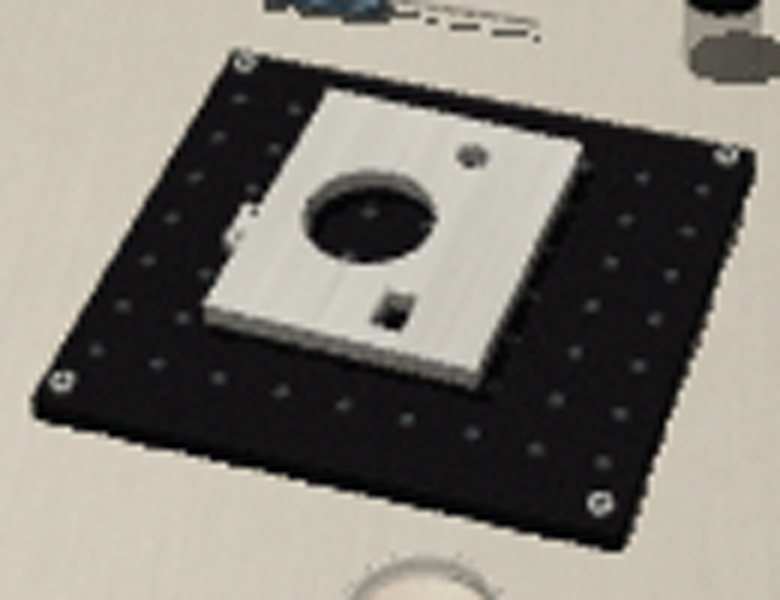

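```bash
cat > h.py <<'E'
import numpy as np,cv2
from scipy.optimize import least_squares
from scipy.spatial.transform import Rotation as R
CAM={'scene':dict(fovy=44.186837585996045,c=(324.89807462170955,193.30724590046722),r=[2.35354476,-0.6404719,0.24241935],t=[-0.52896128,0.23189032,0.71889999]),
'side':dict(fovy=48.22788774566975,c=(326.4795886608105,197.54344115101023),r=[2.32379796,0.05428484,-0.05322863],t=[-0.58722261,-0.00590809,1.13428965])}
def proj(cam,P):
    c=CAM[cam];f=200/np.tan(np.radians(c['fovy']/2));K=np.array([[f,0,c['c'][0]],[0,f,c['c'][1]],[0,0,1]])
    return cv2.projectPoints(np.asarray(P,float),np.array(c['r']),np.array(c['t']),K,None)[0][:,0]
SC=np.array([[-.105,.095],[.105,.095],[.105,-.095],[-.105,-.095]])
PC=np.array([[-.055,.065],[.055,.065],[.055,-.065],[-.055,-.065]])
def place(p,xy,z):
    c,s=np.cos(p[2]),np.sin(p[2]);q=xy@np.array([[c,s],[-s,c]])+p[:2]
    return np.c_[q,np.full(len(q),z)]
def fit(obs,xy,z):
    f=lambda p:np.concatenate([(proj(c,place(p,xy,z))-o).ravel() for c,o in obs.items()])
    r=least_squares(f,[.6,0,0]);return r.x,np.sqrt(np.mean(r.fun**2))
def rel(b,p):
    d=p[:2]-b[:2];c,s=np.cos(b[2]),np.sin(b[2]);return np.array([c*d[0]+s*d[1],-s*d[0]+c*d[1],p[2]-b[2]])
def z2p(u,s,o): return (np.array(u,float)+.5)/np.array(s)-.5+np.array(o)
E
cat > m0.py <<'E'
from h import *
a=dict(scene=((4.4,4.2857),(230,160)),side=((6,6),(245,170)))
S=dict(scene=z2p([(69,147),(550,47),(710,387),(167,519)],*a['scene']),side=z2p([(244,62),(727,154),(600,503),(62,380)],*a['side']))
P=dict(scene=z2p([(188,135),(451,88),(541,328),(254,386)],*a['scene']),side=z2p([(326,90),(583,143),(474,377),(205,307)],*a['side']))
for k in (['scene'],['side'],['scene','side']):
    b,e=fit({c:S[c] for c in k},SC,.0155);p,e2=fit({c:P[c] for c in k},PC,.029)
    print(k,b.round(4),e.round(2),p.round(4),e2.round(2),'rel to nest',(rel(b,p)-[.015,0,0]).round(4))
E
python3 m0.py
```

```text
['scene'] [ 0.5584 -0.0598 -0.2449] 0.15 [ 0.5559 -0.0509 -0.2791] 0.32 rel to nest [-0.0196  0.008  -0.0341]
['side'] [ 0.5591 -0.0612 -0.2469] 0.08 [ 0.5553 -0.0533 -0.2742] 0.35 rel to nest [-0.0205  0.0067 -0.0274]
['scene', 'side'] [ 0.5586 -0.0601 -0.2456] 0.25 [ 0.5555 -0.0516 -0.2775] 0.47 rel to nest [-0.02    0.0075 -0.0319]
```

```bash
cat >> h.py <<'E'
def ground(cam,uv,z=0):
    r=least_squares(lambda p:(proj(cam,[[p[0],p[1],z]])[0]-uv),[.6,0]);return r.x
B=np.array([.5586,-.0601,-.2456])
def toboard(w): return rel(B,np.array([w[0],w[1],0]))[:2]
E
python3 - <<'E'
from h import *
for n,uv,z in [('case',(334,152),0),('drvL',(233,177),.009),('drvR',(297,161),.009),('dish',(380,293),.007),('micro near',(180,90),0),('micro2',(305,40),0),('usb',(180,137),0),('dark bot',(245,70),.05)]:
    w=ground('scene',uv,z);print(n,w.round(3),toboard(w).round(3))
E
```

```text
case [0.684 0.084] [0.087 0.17 ]
drvL [0.478 0.115] [-0.12  0.15]
drvR [0.604 0.091] [0.007 0.157]
dish [ 0.578 -0.231] [ 0.061 -0.161]
micro near [0.485 0.436] [-0.192  0.463]
micro2 [0.833 0.474] [0.137 0.585]
usb [0.431 0.284] [-0.207  0.302]
dark bot [0.621 0.363] [-0.042  0.426]
```

step_arm:
  commands: "0 0 0 0 0 0.1856;0 0 0 0 0 0.1856;0 0 0 0 0 0.1856;0 0 0 0 0 0.1856;0 0 0 0 0 0.1856;0 0 0 0 0 0.1856;0 0 0 0 0 0.1856;0 0 0 0 0 0.1856"
  jaw: 40

```text
t: 2.65
eef_pos: [0.2193, 0.6384, 0.23]
ee_rot: [3.142, -0.0, -1.822]
force: [0.0, 0.6, 0.5]
width: 0.0398
```

step_arm:
  commands: "50 -25 0 0 0 0;50 -25 0 0 0 0;50 -25 0 0 0 0;50 -25 0 0 0 0;37 -49 0 0 0 0;37 -49 0 0 0 0;37 -49 0 0 0 0;37 -49 0 0 0 0"

```text
t: 3.65
eef_pos: [0.4231, 0.2275, 0.2307]
ee_rot: [-3.141, 0.001, -1.815]
force: [1.5, 0.7, 0.7]
width: 0.0399
```

step_arm:
  commands: "29 -39 20 0 0 0;29 -39 20 0 0 0;29 -39 20 0 0 0;29 -39 20 0 0 0;29 -39 20 0 0 0;0 0 0 0 0 0;0 0 0 0 0 0"

```text
t: 4.53
eef_pos: [0.5761, 0.0409, 0.13]
ee_rot: [3.141, -0.0, -1.816]
force: [0.3, 0.1, 0.3]
width: 0.0402
```

```bash
cat > look.py <<'E'
from station import *
from h import *
import sys
t=sys.argv[1]
s=get_state();print(s['t'],s['eef_pos'].round(4),s['ee_rot'].round(3),'board',toboard(s['eef_pos']).round(4),'F',s['force'].round(1))
for n,(x0,y0,x1,y1) in dict(scene=(230,150,410,300),side=(245,160,375,270)).items():
    if len(sys.argv)>2 and n not in sys.argv[2]: continue
    p=grab_frame(n);i=p["frame"][y0:y1,x0:x1,::-1]
    f=4 if n=='scene' else 5
    cv2.imwrite(f"pics/{n}{t}.png",cv2.resize(i,None,fx=f,fy=f,interpolation=cv2.INTER_CUBIC))
E
python3 look.py 1
```

```text
4.525 [0.5761 0.0409 0.13  ] [ 3.141 -0.    -1.816] board [-0.0076  0.1022] F [0.3 0.1 0.3]
```

View pics/scene1.png

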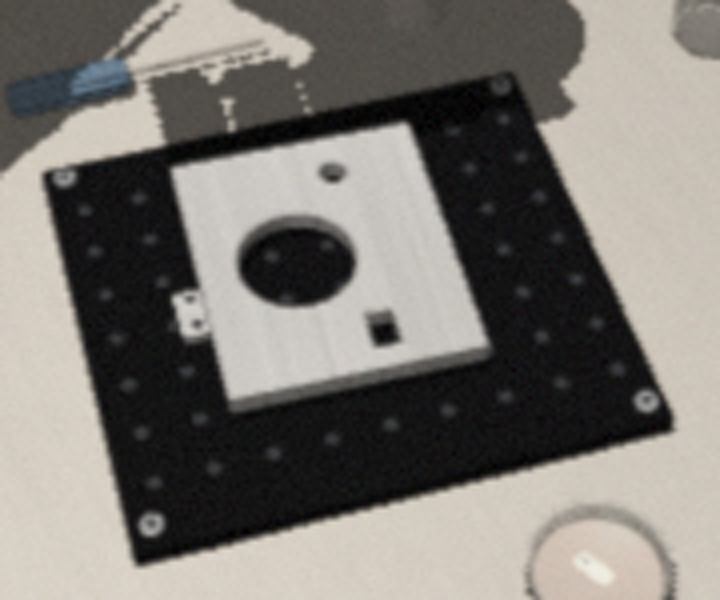

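View pics/side1.png

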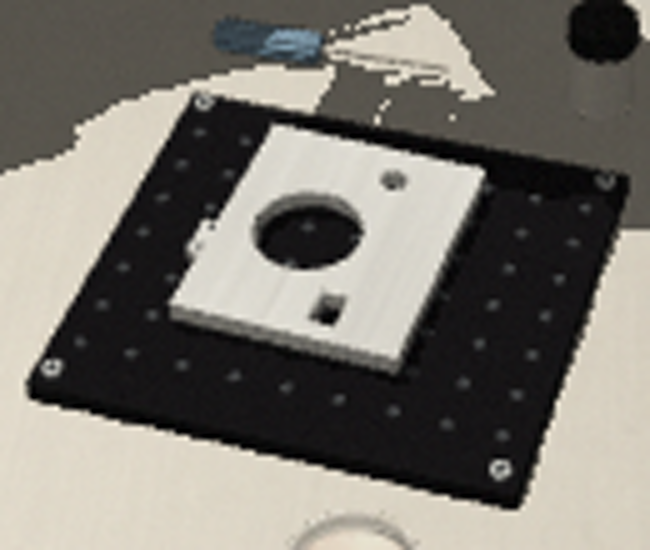

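The plate still lies as measured and the gripper is just out of the crops at the top. I'll descend beside its left edge.

step_arm:
  commands: "0 0 40 0 0 0;2 -3 40 0 0 0;4 0 9 0 0 0;5 0 0 0 0 0;0 0 0 0 0 0"

```text
t: 5.25
eef_pos: [0.5773, 0.0299, 0.0429]
ee_rot: [-3.139, 0.001, -1.815]
force: [0.5, 0.3, -0.2]
width: 0.0402
```

```bash
python3 look.py 2 scene
```

```text
5.25 [0.5773 0.0299 0.0429] [-3.139e+00  1.000e-03 -1.815e+00] board [-0.0038  0.0919] F [ 0.5  0.3 -0.2]
```

View pics/scene2.png

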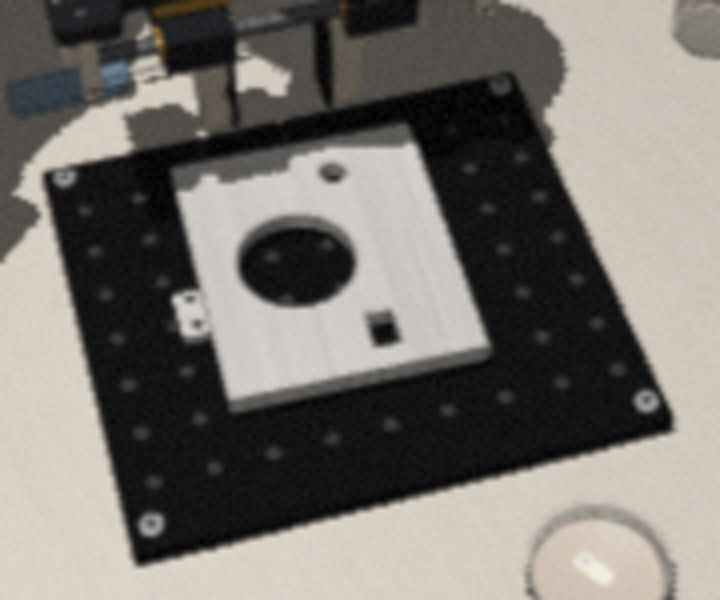

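step_arm:
  commands: "3 0 1 0 0 0;3 0 0 0 0 0;2 0 0 0 0 0;2 0 0 0 0 0;2 0 0 0 0 0;0 0 0 0 0 0"

```text
t: 6.05
eef_pos: [0.5734, 0.0179, 0.04]
ee_rot: [3.141, -0.0, -1.816]
force: [-0.3, 0.2, -0.6]
width: 0.0401
```

```bash
python3 look.py 3
```

```text
6.05 [0.5734 0.0179 0.04  ] [ 3.141 -0.    -1.816] board [-0.0046  0.0792] F [-0.3  0.2 -0.6]
```

View pics/scene3.png

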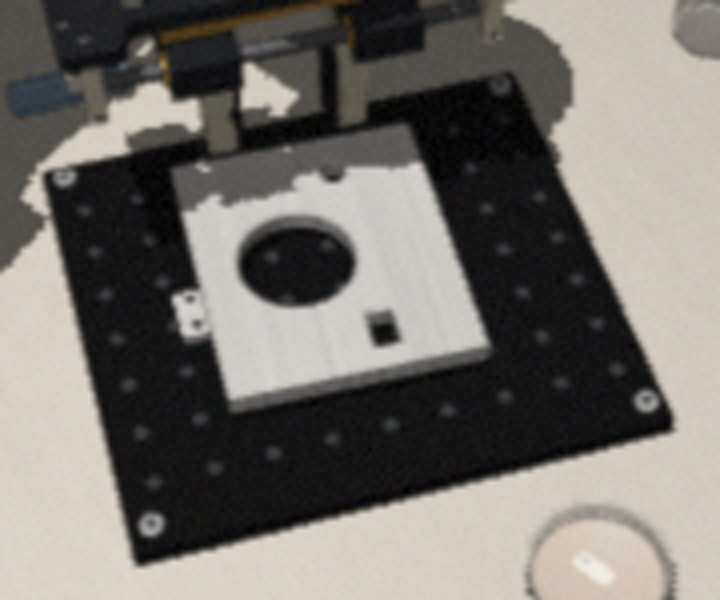

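View pics/side3.png

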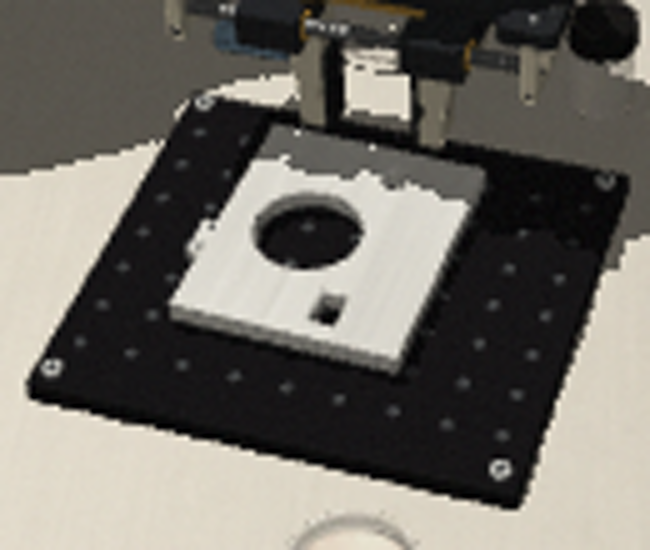

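The plate hasn't moved yet and the near finger is almost touching it.

step_arm:
  commands: "1.5 0 0 0 0 0;1.5 0 0 0 0 0;1 0 0 0 0 0;0 0 0 0 0 0"

```text
t: 6.65
eef_pos: [0.5725, 0.0141, 0.0401]
ee_rot: [3.142, -0.0, -1.816]
force: [-0.7, 0.0, -0.1]
width: 0.0399
```

```bash
python3 look.py 4
```

```text
6.65 [0.5725 0.0141 0.0401] [ 3.142 -0.    -1.816] board [-0.0046  0.0753] F [-0.7  0.  -0.1]
```

View pics/scene4.png

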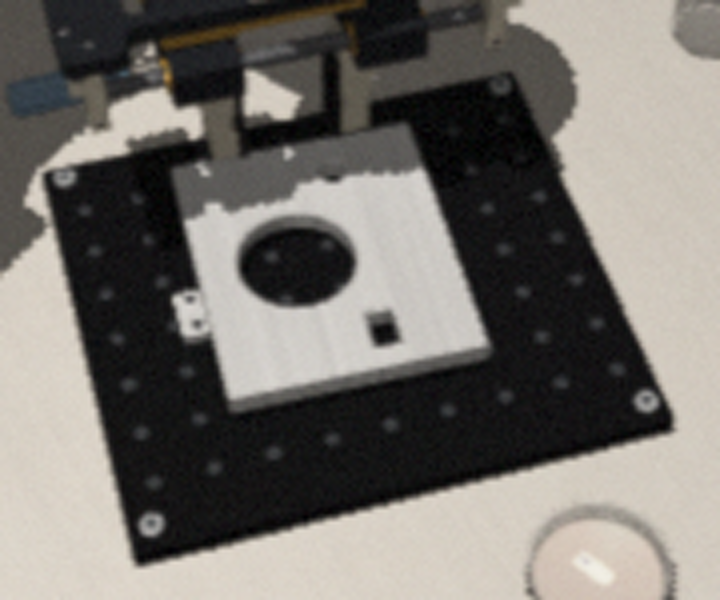

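View pics/side4.png

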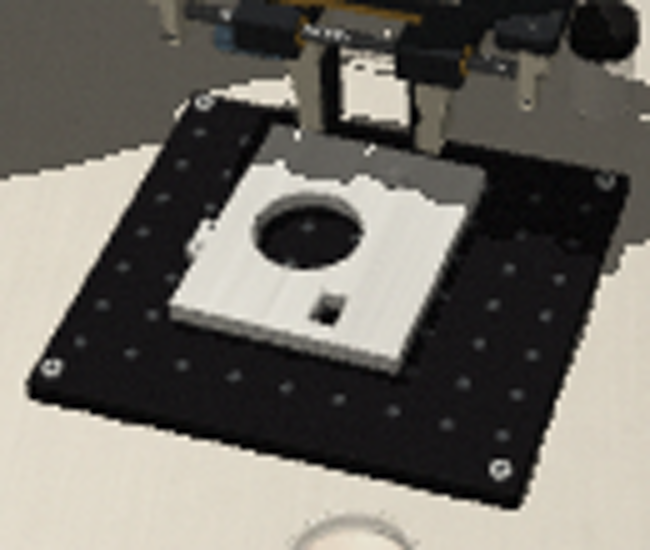

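step_arm:
  commands: "1 0 0 0 0 0;1 0 0 0 0 0;0 0 0 0 0 0"

```text
t: 7.12
eef_pos: [0.572, 0.0121, 0.0401]
ee_rot: [3.142, -0.0, -1.816]
force: [0.1, -0.2, 1.1]
width: 0.0399
```

step_arm:
  commands: "1 0 0 0 0 0;1 0 0 0 0 0;0 0 0 0 0 0"

```text
t: 7.5
eef_pos: [0.5715, 0.0102, 0.04]
ee_rot: [3.142, -0.0, -1.816]
force: [-0.5, 0.4, -0.5]
width: 0.0402
```

```bash
python3 look.py 5
```

```text
7.5 [0.5715 0.0102 0.04  ] [ 3.142 -0.    -1.816] board [-0.0046  0.0713] F [-0.5  0.4 -0.5]
```

View pics/scene5.png

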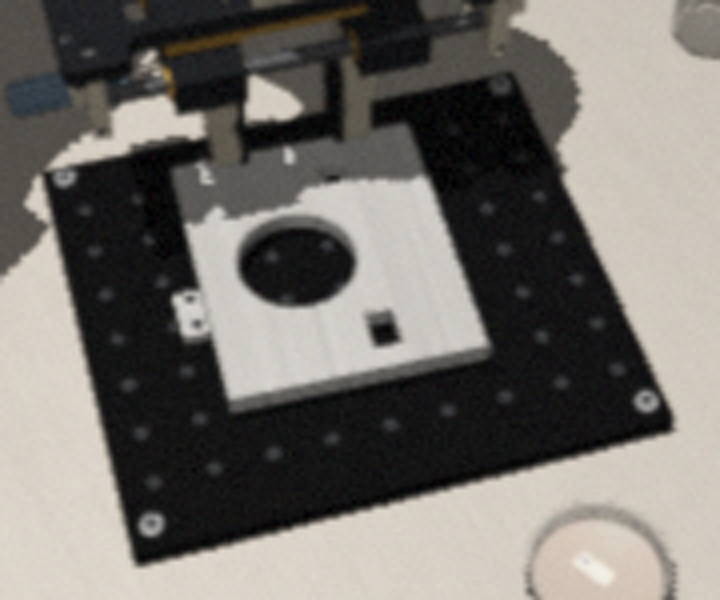

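View pics/side5.png

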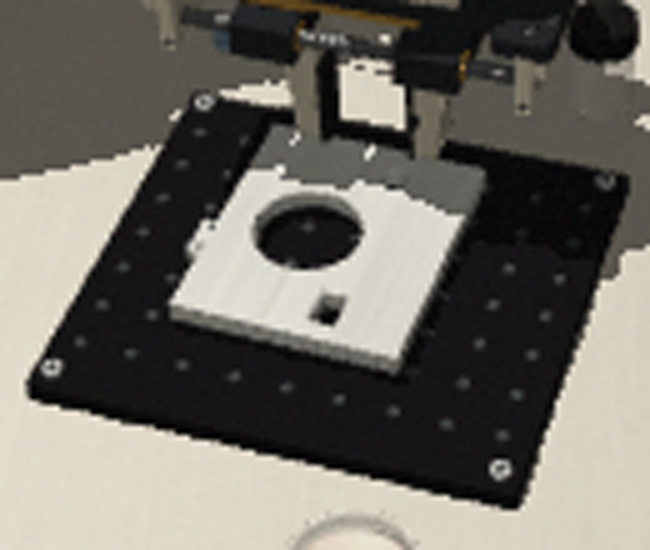

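```bash
python3 - <<'E'
from h import *
T=np.array([.5715,.0102]);ps=-1.816
tx=np.array([np.cos(ps),np.sin(ps)]);ty=np.array([np.sin(ps),-np.cos(ps)])
for cam,o,f in(('scene',(230,150),4),('side',(245,160),5)):
  im=cv2.imread(f'pics/{cam}5.png')
  for z,col in((.015,(0,0,255)),(.03,(0,255,0)),(.05,(255,0,0))):
    for s in(1,-1):
      pts=[np.r_[T+tx*a+s*ty*b,z] for a,b in((-.0095,.02),(.0095,.02),(.0095,.03),(-.0095,.03))]
      q=((proj(cam,pts)-o+.5)*f-.5).astype(np.int32)
      cv2.polylines(im,[q],True,col,1)
  p=place(np.array([.5555,-.0516,-.2775]),PC,.029)
  q=((proj(cam,p)-o+.5)*f-.5).astype(np.int32);cv2.polylines(im,[q],True,(0,255,255),1)
  cv2.imwrite(f'pics/{cam}5o.png',im)
E
```

```text
(no output)
```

View pics/scene5o.png

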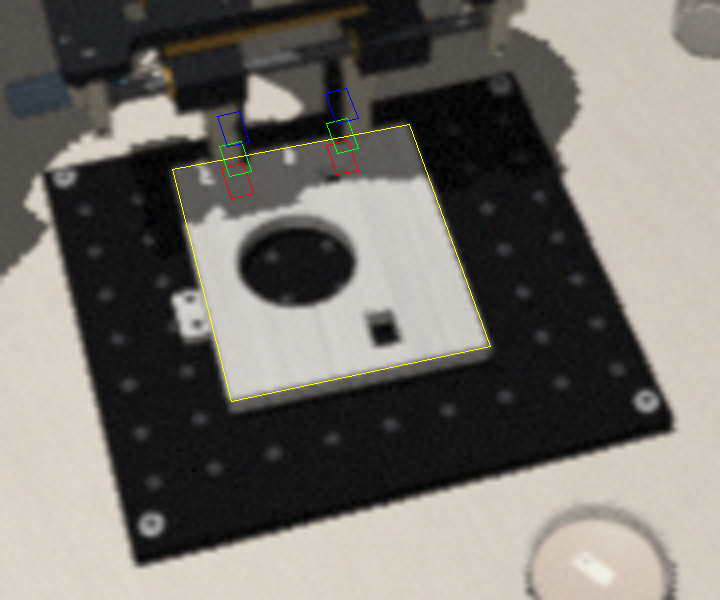

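View pics/side5o.png

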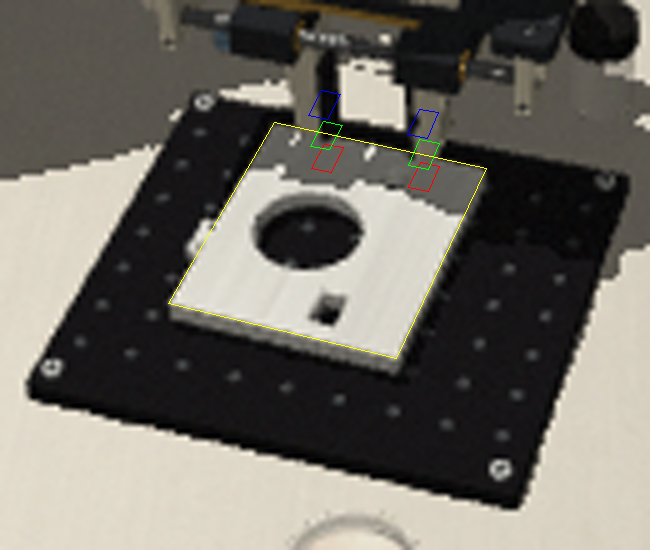

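```bash
python3 - <<'E'
import cv2
a=cv2.imread('pics/scene5.png')[90:240,150:450]; b=cv2.imread('pics/side5.png')[60:210,230:530]
a=cv2.convertScaleAbs(a,alpha=1.8);b=cv2.convertScaleAbs(b,alpha=1.8)
import numpy as np
cv2.imwrite('pics/z5.png',cv2.resize(np.vstack([a,b]),None,fx=2,fy=2,interpolation=cv2.INTER_CUBIC))
E
```

```text
(no output)
```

View pics/z5.png

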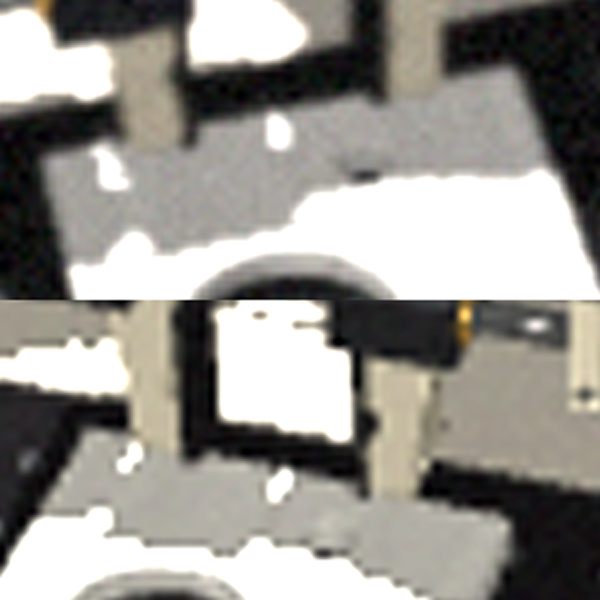

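The fingers look cut off right at the plate's edge, so they stand behind it but don't touch yet. I'll go on in small steps.

step_arm:
  commands: "1.5 0 0 0 0 0;1.5 0 0 0 0 0;0 0 0 0 0 0"

```text
t: 7.98
eef_pos: [0.5707, 0.0072, 0.04]
ee_rot: [3.142, -0.0, -1.816]
force: [0.7, -0.2, 0.3]
width: 0.04
```

step_arm:
  commands: "1.5 0 0 0 0 0;1.5 0 0 0 0 0;0 0 0 0 0 0"

```text
t: 8.35
eef_pos: [0.57, 0.0044, 0.0401]
ee_rot: [-3.142, 0.0, -1.816]
force: [-0.7, -0.1, 0.6]
width: 0.0399
```

```bash
python3 look.py 6
```

```text
8.35 [0.57   0.0044 0.0401] [-3.142  0.    -1.816] board [-0.0046  0.0653] F [-0.7 -0.1  0.6]
```

View pics/scene6.png

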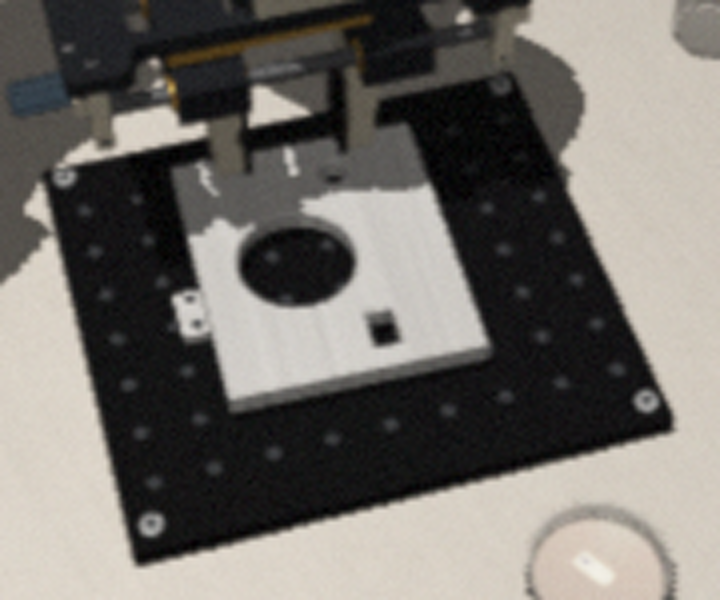

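View pics/side6.png

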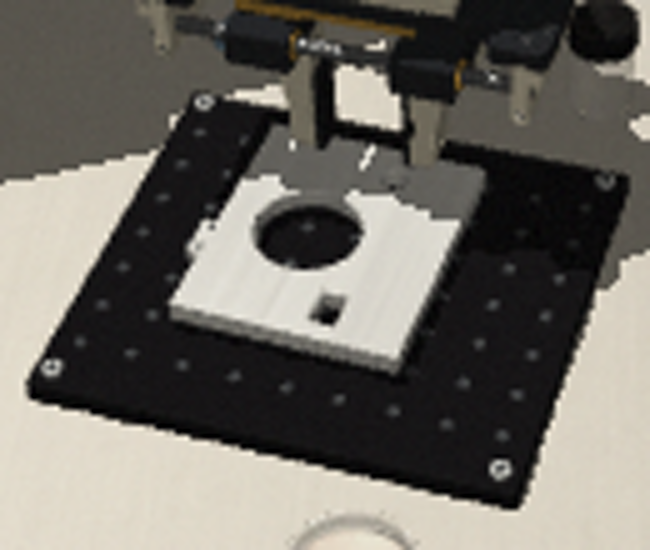

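```bash
python3 - <<'E'
from h import *
for n,a,b in(('near',(229,171),(305,148)),('far',(361,149),(424,166))):
  A=z2p(a,4,(230,150));Bp=z2p(b,5,(245,160))
  r=least_squares(lambda p:np.r_[proj('scene',[p])[0]-A,proj('side',[p])[0]-Bp],[.57,0,.03])
  print(n,r.x.round(4),toboard(r.x).round(4),r.fun.round(2))
E
```

```text
near [0.539  0.0065 0.0339] [-0.0352  0.0598] [-0.01  0.86  0.48 -1.07]
far [ 0.5965 -0.0115  0.0361] [0.0249 0.0564] [ 0.   -0.16 -0.08  0.19]
```

The fingertips pass over the plate: triangulated tip height is about 35 mm, roughly 20 mm higher than TCP minus 25 mm. I'll back off and go lower, watching the force.

step_arm:
  commands: "-14 0 -3 0 0 0;-14 0 0 0 0 0;0 0 5 0 0 0;0 0 5 0 0 0;0 0 5 0 0 0;0 0 0 0 0 0"

```text
t: 9.2
eef_pos: [0.5764, 0.0312, 0.0274]
ee_rot: [3.141, -0.001, -1.816]
force: [-0.3, 0.5, 0.2]
width: 0.04
```

```bash
python3 look.py 7
```

```text
9.2 [0.5764 0.0312 0.0274] [ 3.141e+00 -1.000e-03 -1.816e+00] board [-0.005   0.0929] F [-0.3  0.5  0.2]
```

View pics/scene7.png

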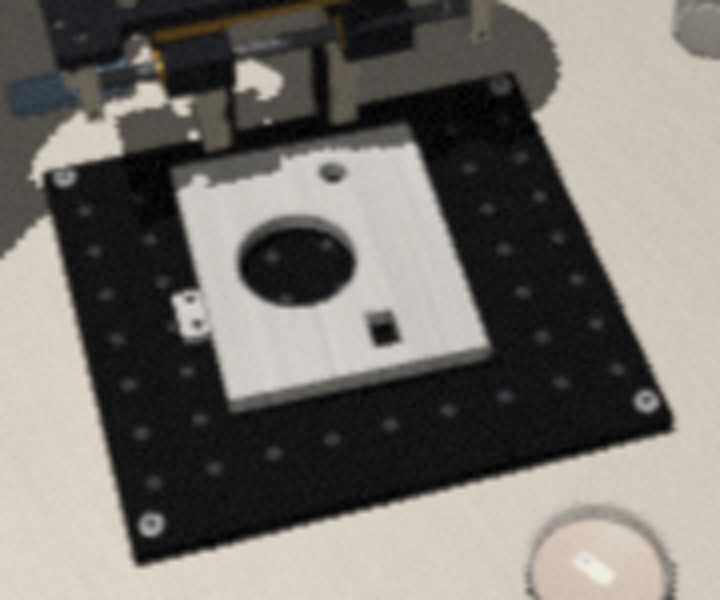

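View pics/side7.png

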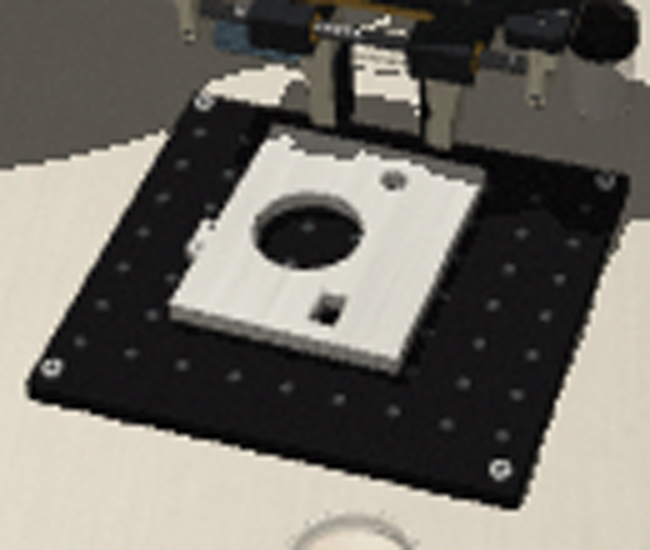

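```bash
python3 - <<'E'
from h import *
for n,a,b in(('near',(218,151),(323,126)),('far',(344,124),(440,149))):
  A=z2p(a,4,(230,150));Bp=z2p(b,5,(245,160))
  r=least_squares(lambda p:np.r_[proj('scene',[p])[0]-A,proj('side',[p])[0]-Bp],[.57,0,.03])
  print(n,r.x.round(4),toboard(r.x).round(4),r.fun.round(2))
E
```

```text
near [0.5443 0.0285 0.0253] [-0.0354  0.0825] [ 0.   -0.01 -0.01  0.02]
far [0.6029 0.0154 0.0235] [0.0246 0.0841] [ 0.   -0.01 -0.01  0.02]
```

step_arm:
  commands: "0 0 3 0 0 0;0 0 2 0 0 0;0 0 0 0 0 0"

```text
t: 9.68
eef_pos: [0.5767, 0.0316, 0.0229]
ee_rot: [3.141, -0.0, -1.816]
force: [-1.0, 0.6, 0.0]
width: 0.04
```

step_arm:
  commands: "0 0 1.5 0 0 0;0 0 0 0 0 0"

```text
t: 9.93
eef_pos: [0.5768, 0.0316, 0.0215]
ee_rot: [3.142, -0.0, -1.816]
force: [-0.0, -0.1, -0.0]
width: 0.0404
```

step_arm:
  commands: "2 0 0 0 0 0;2 0 0 0 0 0;2 0 0 0 0 0;0 0 0 0 0 0"

```text
t: 10.42
eef_pos: [0.5753, 0.0256, 0.0216]
ee_rot: [3.142, -0.0, -1.816]
force: [-0.4, 0.8, -1.1]
width: 0.0402
```

step_arm:
  commands: "2 0 0 0 0 0;2 0 0 0 0 0;2 0 0 0 0 0;0 0 0 0 0 0"

```text
t: 10.92
eef_pos: [0.574, 0.0198, 0.0216]
ee_rot: [-3.141, -0.0, -1.816]
force: [0.3, -0.4, -0.2]
width: 0.0399
```

```bash
python3 look.py 8
```

```text
10.925 [0.574  0.0198 0.0216] [-3.141 -0.    -1.816] board [-0.0045  0.0813] F [ 0.3 -0.4 -0.2]
```

View pics/scene8.png

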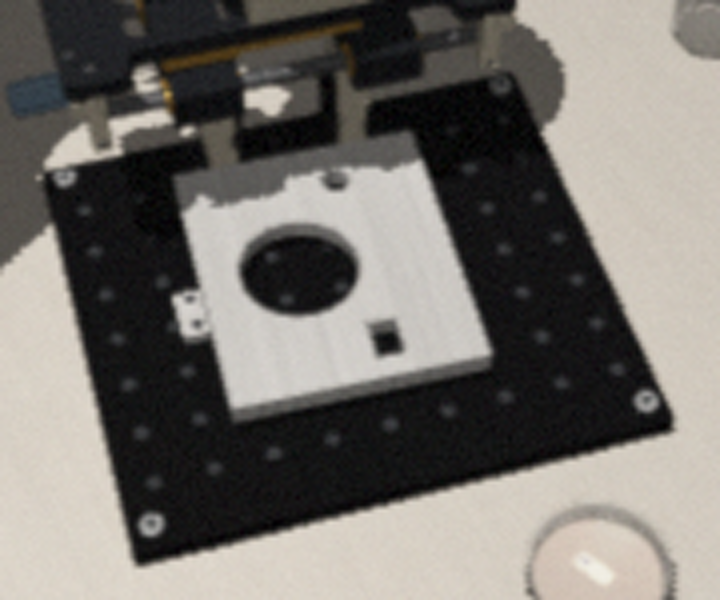

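View pics/side8.png

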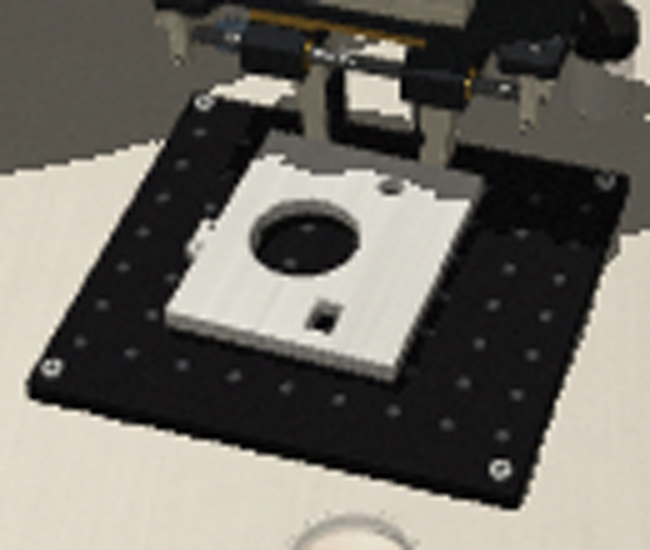

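```bash
cat > mp.py <<'E'
from h import *
def meas(sc,si,z=.029):
    a=dict(scene=((4,4),(230,150)),side=((5,5),(245,160)))
    P={}
    if sc: P['scene']=z2p(sc,*a['scene'])
    if si: P['side']=z2p(si,*a['side'])
    bb=dict(scene=np.array([.5584,-.0598,-.2449]),side=np.array([.5591,-.0612,-.2469]))
    for c in P:
        p,e=fit({c:P[c]},PC,z);print(c,e.round(2),'rel nest mm',((rel(bb[c],p)-[.015,0,0])*1000).round(1))
E
python3 - <<'E'
from mp import *
meas([(172,170),(409,126),(490,349),(231,403)],[(272,123),(486,170),(398,359),(172,304)])
meas([(174,178),(416,133),(491,357),(232,411)],[(268,133),(486,181),(396,371),(165,316)])
E
```

```text
scene 0.08 rel nest mm [-20.3   6.4 -34.7]
side 0.23 rel nest mm [-20.4   8.2 -23.1]
scene 0.34 rel nest mm [-20.3   2.  -43.6]
side 0.26 rel nest mm [-19.5   0.6 -24.8]
```

step_arm:
  commands: "-15 0 0 0 0 0;0 0 -50 0 0 0;0 0 -50 0 0 0;0 0 0 0 0 -0.1745;0 0 0 0 0 -0.1745;0 0 0 0 0 -0.1745;0 0 0 0 0 -0.1745;0 0 0 0 0 -0.1745"
  jaw: 60

```text
t: 12.02
eef_pos: [0.5776, 0.0353, 0.1215]
ee_rot: [3.141, 0.0, -0.937]
force: [-0.4, 0.1, -0.7]
width: 0.0598
```

step_arm:
  commands: "0 0 0 0 0 -0.1745;0 0 0 0 0 -0.1745;0 0 0 0 0 -0.1745;0 0 0 0 0 -0.1745;-45 40 0 0 0 0;-40 55 0 0 0 0;0 0 0 0 0 0;0 0 0 0 0 0"

```text
t: 13.02
eef_pos: [0.4769, -0.033, 0.1222]
ee_rot: [-3.141, -0.001, -0.245]
force: [0.5, -0.4, 0.3]
width: 0.0599
```

```bash
python3 look.py 9
```

```text
13.025 [ 0.4769 -0.033   0.1222] [-3.141e+00 -1.000e-03 -2.450e-01] board [-0.0858  0.0064] F [ 0.5 -0.4  0.3]
```

View pics/scene9.png

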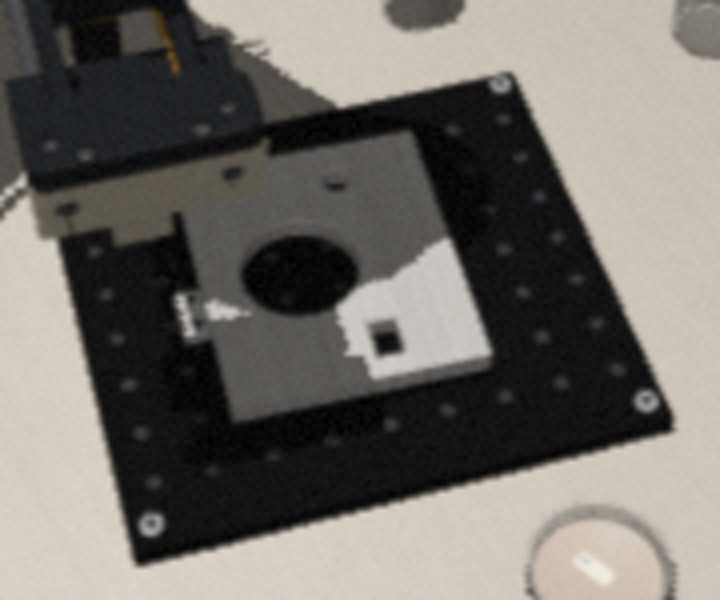

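View pics/side9.png

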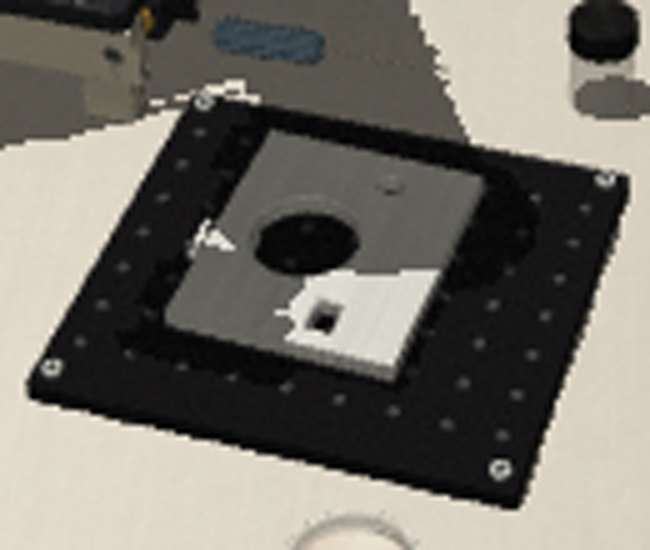

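```bash
cat > edge.py <<'E'
from h import *
BB=dict(scene=np.array([.5584,-.0598,-.2449]),side=np.array([.5591,-.0612,-.2469]))
ZO=dict(scene=(4,np.array((230,150))),side=(5,np.array((245,160))))
def edges(cam,png,guess,z=.029,rng=None,verbose=1):
    # guess: rel nest (m,m,rad)
    f,o=ZO[cam];g=cv2.GaussianBlur(cv2.cvtColor(cv2.imread(png),cv2.COLOR_BGR2GRAY).astype(np.float32),(5,5),1.2)
    b=BB[cam];out={}
    c,s=np.cos(b[2]),np.sin(b[2]);Rb=np.array([[c,-s],[s,c]])
    cg,sg=np.cos(guess[2]),np.sin(guess[2]);Rg=np.array([[cg,-sg],[sg,cg]])
    for nm,fix,lo,hi in(('L',(1,.065),-.048,.048),('F',(0,.055),-.06,.06),('N',(0,-.055),-.06,.06),('R',(1,-.065),-.05,.05)):
        pts=[]
        for u in np.linspace(lo,hi,33):
            d=np.linspace(-.008,.008,81);loc=np.zeros((81,2));ax,v=fix
            loc[:,1-ax]=u;loc[:,ax]=v+d
            bd=loc@Rg.T+guess[:2]+[.015,0];w=bd@Rb.T+b[:2]
            q=(proj(cam,np.c_[w,np.full(81,z)])-o+.5)*f-.5
            val=cv2.remap(g,q[:,:1].astype(np.float32),q[:,1:].astype(np.float32),cv2.INTER_LINEAR)[:,0]
            gr=np.gradient(val)*(-np.sign(v)) # bright inside
            k=np.argmax(gr)
            if gr[k]>1.2 and 3<k<77: pts.append(bd[k])
        if len(pts)<8: out[nm]=None;continue
        pts=np.array(pts);ax=fix[0];keep=np.ones(len(pts),bool)
        for _ in range(4):
            pf=np.polyfit(pts[keep,1-ax],pts[keep,ax],1);r=pts[:,ax]-np.polyval(pf,pts[:,1-ax])
            keep=abs(r)<max(.0008,1.5*np.std(r[keep]))
        mid=0.015+guess[0] if ax==1 else guess[1]
        ang=pf[0] if ax==1 else -pf[0]
        print(cam,nm,'n',keep.sum(),'at mm',(np.polyval(pf,mid)*1000).round(1),'exp home',{'L':65,'F':70,'N':-40,'R':-65}[nm],'yaw',ang.round(4))
E
python3 - <<'E'
from edge import *
for k,g in(('0',None),('1',(-.020,.0075,-.03)),('9',(-.020,.0013,-.03))):
  if g:
    for c in('scene','side'): edges(c,f'pics/{c}{k}.png',g);print(k)
E
```

```text
scene L n 32 at mm 73.8 exp home 65 yaw -0.0338
scene F n 33 at mm 50.1 exp home 70 yaw -0.0331
scene N n 27 at mm -61.2 exp home -40 yaw -0.0323
scene R n 33 at mm -56.8 exp home -65 yaw -0.0332
1
side L n 26 at mm 73.4 exp home 65 yaw -0.0317
side F n 33 at mm 49.2 exp home 70 yaw -0.0337
side N n 27 at mm -61.1 exp home -40 yaw -0.0321
side R n 26 at mm -56.6 exp home -65 yaw -0.0336
1
scene L n 20 at mm 68.7 exp home 65 yaw -0.0405
scene F n 32 at mm 49.8 exp home 70 yaw -0.0306
scene N n 25 at mm -61.5 exp home -40 yaw -0.0353
scene R n 17 at mm -64.8 exp home -65 yaw 0.0525
9
side L n 31 at mm 68.6 exp home 65 yaw -0.0349
side F n 24 at mm 50.4 exp home 70 yaw -0.0714
side N n 26 at mm -61.2 exp home -40 yaw -0.0316
side R n 17 at mm -65.6 exp home -65 yaw 0.0776
9
```

Edge fits from both views agree on x −20.5 mm, y +3.6 mm and yaw −0.034. A two-finger push along +x should square the plate, and I'll finish the lateral correction afterwards.

step_arm:
  commands: "0 3 40 0 0 0;0 0 40 0 0 0;0 0 20 0 0 0;4 0 0 0 0 0;4 0 0 0 0 0;2 0 0 0 0 0;2 0 0 0 0 0;2 0 0 0 0 0"

```text
t: 14.12
eef_pos: [0.4893, -0.0398, 0.022]
ee_rot: [-3.141, -0.0, -0.245]
force: [-1.2, 0.4, 1.9]
width: 0.0598
```

step_arm:
  commands: "2 0 0 0 0 0;2 0 0 0 0 0;2 0 0 0 0 0;2 0 0 0 0 0;2 0 0 0 0 0;0 0 0 0 0 0"

```text
t: 14.88
eef_pos: [0.4993, -0.0422, 0.0215]
ee_rot: [-3.141, -0.0, -0.245]
force: [-0.5, -0.6, -0.6]
width: 0.0598
```

```bash
python3 look.py 10; python3 - <<'E'
from edge import *
for c in('scene','side'): edges(c,f'pics/{c}10.png',(-.010,.0035,-.01))
E
```

```text
14.875 [ 0.4993 -0.0422  0.0215] [-3.141 -0.    -0.245] board [-0.0619  0.0029] F [-0.5 -0.6 -0.6]
scene L n 25 at mm 70.5 exp home 65 yaw 0.0023
scene F n 33 at mm 59.2 exp home 70 yaw 0.0022
scene N n 6 at mm -51.7 exp home -40 yaw -0.0083
scene R n 19 at mm -62.7 exp home -65 yaw 0.0896
side L n 29 at mm 70.3 exp home 65 yaw 0.0006
side F n 27 at mm 59.7 exp home 70 yaw -0.025
side N n 20 at mm -50.7 exp home -40 yaw 0.003
side R n 18 at mm -63.9 exp home -65 yaw 0.1123
```

View pics/scene10.png

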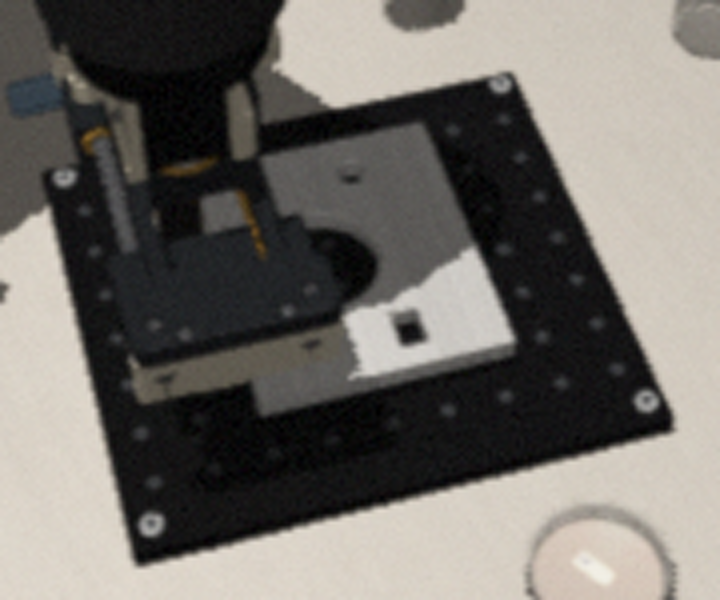

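View pics/side10.png

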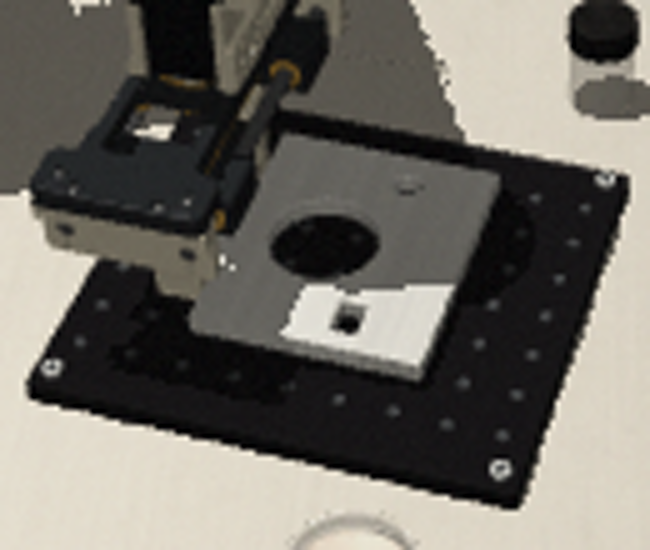

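step_arm:
  commands: "-15 0 0 0 0 0;0 0 -50 0 0 0;0 0 -50 0 0 0;41 -47 0 0 0 0;40.5 -48 0 0 0 0;0 0 0 0 0 0.1745;0 0 0 0 0 0.1745;0 0 0 0 0 0.1745"
  jaw: 40

```text
t: 15.98
eef_pos: [0.5853, 0.0341, 0.1213]
ee_rot: [3.141, 0.0, -0.774]
force: [0.6, -0.0, -0.2]
width: 0.0401
```

step_arm:
  commands: "0 0 0 0 0 0.1745;0 0 0 0 0 0.1745;0 0 0 0 0 0.1745;0 0 0 0 0 0.1745;0 0 0 0 0 0.1745;0 0 0 0 0 0.1745;0 0 0 0 0 0;0 0 0 0 0 0"

```text
t: 16.98
eef_pos: [0.5858, 0.0338, 0.1216]
ee_rot: [-3.142, 0.0, -1.812]
force: [-0.0, 0.8, 0.6]
width: 0.0402
```

```bash
python3 look.py 11; python3 - <<'E'
from edge import *
for c in('scene','side'): edges(c,f'pics/{c}11.png',(-.010,.0053,-.00))
E
```

```text
16.975 [0.5858 0.0338 0.1216] [-3.142  0.    -1.812] board [0.0035 0.0977] F [-0.   0.8  0.6]
scene L n 33 at mm 70.7 exp home 65 yaw 0.0005
scene F n 33 at mm 59.2 exp home 70 yaw -0.0006
scene N n 27 at mm -52.1 exp home -40 yaw 0.0019
scene R n 33 at mm -59.9 exp home -65 yaw -0.0013
side L n 30 at mm 70.4 exp home 65 yaw 0.0001
side F n 32 at mm 58.5 exp home 70 yaw 0.0017
side N n 28 at mm -51.8 exp home -40 yaw 0.0025
side R n 28 at mm -59.7 exp home -65 yaw 0.0002
```

step_arm:
  commands: "0 0 40 0 0 0.004;0 0 40 0 0 0;0 0 20 0 0 0;5 0 0 0 0 0;5 0 0 0 0 0;2 0 0 0 0 0;2 0 0 0 0 0;2 0 0 0 0 0"

```text
t: 18.08
eef_pos: [0.5826, 0.0182, 0.0221]
ee_rot: [-3.141, 0.001, -1.82]
force: [1.6, 1.5, 1.1]
width: 0.0398
```

step_arm:
  commands: "1.5 0 0 0 0 0;1.5 0 0 0 0 0;1.5 0 0 0 0 0;0.5 0 0 0 0 0;0 0 0 0 0 0;0 0 0 0 0 0"

```text
t: 18.82
eef_pos: [0.581, 0.0132, 0.0215]
ee_rot: [3.141, -0.0, -1.82]
force: [1.2, 1.6, 1.6]
width: 0.0398
```

```bash
python3 look.py 12; python3 - <<'E'
from edge import *
for c in('scene','side'): edges(c,f'pics/{c}12.png',(-.011,.0013,-.00))
E
```

```text
18.825 [0.581  0.0132 0.0215] [ 3.141 -0.    -1.82 ] board [0.0039 0.0766] F [1.2 1.6 1.6]
scene L n 26 at mm 65.1 exp home 65 yaw -0.0077
scene F n 33 at mm 58.7 exp home 70 yaw -0.0039
scene N n 26 at mm -52.7 exp home -40 yaw -0.0032
scene R n 33 at mm -65.2 exp home -65 yaw -0.0069
side L n 23 at mm 65.0 exp home 65 yaw -0.0045
side F n 28 at mm 58.1 exp home 70 yaw -0.0084
side N n 25 at mm -52.3 exp home -40 yaw -0.0055
side R n 33 at mm -65.0 exp home -65 yaw -0.0088
```

View pics/scene12.png

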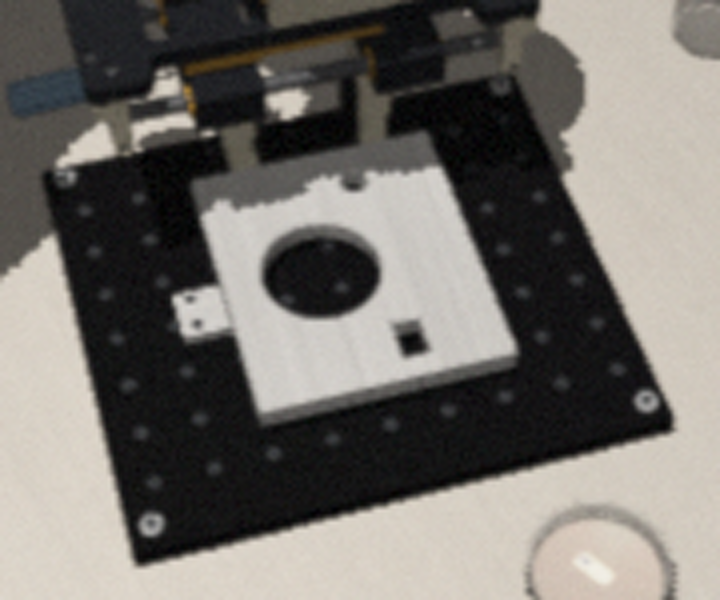

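The plate is now centred laterally and nearly square. Next comes the final push along +x.

step_arm:
  commands: "-15 0 0 0 0 0;0 0 -50 0 0 0;0 0 -50 0 0 0;0 0 0 0 0 -0.1745;0 0 0 0 0 -0.1745;0 0 0 0 0 -0.1745;0 0 0 0 0 -0.1745;0 0 0 0 0 -0.1745"
  jaw: 60

```text
t: 19.92
eef_pos: [0.5844, 0.0284, 0.1213]
ee_rot: [3.141, 0.0, -0.941]
force: [-0.4, -0.4, 0.2]
width: 0.0599
```

step_arm:
  commands: "0 0 0 0 0 -0.1745;0 0 0 0 0 -0.1745;0 0 0 0 0 -0.1745;0 0 0 0 0 -0.1785;-40 46 0 0 0 0;-40 46 0 0 0 0;0 0 0 0 0 0;0 0 0 0 0 0"

```text
t: 20.92
eef_pos: [0.4852, -0.0417, 0.1221]
ee_rot: [-3.141, -0.001, -0.245]
force: [0.2, -0.1, 0.8]
width: 0.0598
```

```bash
python3 look.py 13; python3 - <<'E'
from edge import *
for c in('scene','side'): edges(c,f'pics/{c}13.png',(-.011,.000,-.00))
E
```

```text
20.925 [ 0.4852 -0.0417  0.1221] [-3.141e+00 -1.000e-03 -2.450e-01] board [-0.0757  0.0001] F [ 0.2 -0.1  0.8]
scene L n 26 at mm 65.8 exp home 65 yaw -0.035
scene F n 32 at mm 58.5 exp home 70 yaw -0.0014
scene N n 16 at mm -53.0 exp home -40 yaw -0.0054
scene R n 18 at mm -68.7 exp home -65 yaw 0.079
side L n 33 at mm 65.0 exp home 65 yaw -0.0096
side F n 24 at mm 59.1 exp home 70 yaw -0.0345
side N n 25 at mm -52.3 exp home -40 yaw -0.0057
side R n 12 at mm -65.1 exp home -65 yaw -0.0091
```

step_arm:
  commands: "0 0 40 0 0 0;0 0 40 0 0 0;0 0 20 0 0 0;5 0 0 0 0 0;5 0 0 0 0 0;2 0 0 0 0 0;2 0 0 0 0 0;2 0 0 0 0 0"

```text
t: 22.02
eef_pos: [0.5, -0.046, 0.0219]
ee_rot: [-3.141, 0.0, -0.245]
force: [-1.2, 0.5, 1.2]
width: 0.0596
```

step_arm:
  commands: "2 0 0 0 0 0;1.5 0 0 0 0 0;0 0 0 0 0 0;0 0 0 0 0 0"

```text
t: 22.52
eef_pos: [0.5038, -0.0468, 0.0215]
ee_rot: [3.142, -0.0, -0.245]
force: [-0.9, -0.2, 0.2]
width: 0.0602
```

```bash
python3 look.py 14; python3 - <<'E'
from edge import *
for c in('scene','side'): edges(c,f'pics/{c}14.png',(-.005,.000,-.00))
E
```

```text
22.525 [ 0.5038 -0.0468  0.0215] [ 3.142 -0.    -0.245] board [-0.0564 -0.0004] F [-0.9 -0.2  0.2]
scene L n 24 at mm 65.1 exp home 65 yaw 0.0003
scene F n 32 at mm 64.6 exp home 70 yaw 0.0024
scene N n 7 at mm -46.8 exp home -40 yaw -0.0021
scene R n 20 at mm -68.4 exp home -65 yaw 0.0861
side L n 31 at mm 64.9 exp home 65 yaw -0.0063
side F n 25 at mm 65.2 exp home 70 yaw -0.0216
side N n 19 at mm -45.2 exp home -40 yaw 0.0026
side R n 17 at mm -65.1 exp home -65 yaw 0.0013
```

View pics/side14.png

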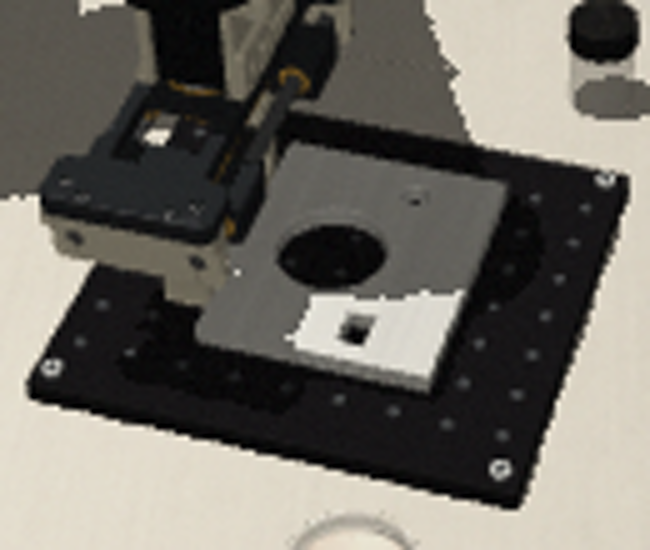

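The plate is about 5.3 mm short of home, with y and yaw near 0. I'll push on gently.

step_arm:
  commands: "1 0 0 0 0 0;1 0 0 0 0 0;1 0 0 0 0 0;1 0 0 0 0 0;0 0 0 0 0 0"

```text
t: 23.25
eef_pos: [0.5079, -0.0477, 0.0216]
ee_rot: [-3.141, -0.0, -0.245]
force: [0.5, -0.5, 0.4]
width: 0.0603
```

step_arm:
  commands: "0.7 0 0 0 0 0;0.7 0 0 0 0 0;0 0 0 0 0 0;0 0 0 0 0 0"

```text
t: 23.75
eef_pos: [0.5089, -0.048, 0.0216]
ee_rot: [-3.142, -0.0, -0.245]
force: [0.5, 0.3, 0.5]
width: 0.0601
```

```bash
python3 look.py 15; python3 - <<'E'
from edge import *
for z in(.029,.022):
  print(z)
  for c in('scene','side'): edges(c,f'pics/{c}15.png',(0,.000,-.00),z)
E
```

```text
23.75 [ 0.5089 -0.048   0.0216] [-3.142 -0.    -0.245] board [-0.0511 -0.0004] F [0.5 0.3 0.5]
0.029
scene L n 24 at mm 59.6 exp home 65 yaw -0.0059
scene F n 31 at mm 68.4 exp home 70 yaw -0.0005
scene N n 6 at mm -40.9 exp home -40 yaw -0.031
scene R n 19 at mm -69.4 exp home -65 yaw -0.007
side L n 27 at mm 58.3 exp home 65 yaw 0.0004
side F n 26 at mm 72.9 exp home 70 yaw -0.0243
side N n 23 at mm -37.5 exp home -40 yaw -0.0025
side R n 15 at mm -70.4 exp home -65 yaw -0.0046
0.022
scene L n 23 at mm 65.6 exp home 65 yaw -0.0052
scene F n 33 at mm 70.4 exp home 70 yaw -0.0016
scene N n 8 at mm -39.9 exp home -40 yaw -0.0283
scene R n 19 at mm -68.0 exp home -65 yaw 0.0849
side L n 33 at mm 65.4 exp home 65 yaw -0.0026
side F n 25 at mm 70.9 exp home 70 yaw -0.0217
side N n 22 at mm -40.4 exp home -40 yaw -0.0042
side R n 15 at mm -64.5 exp home -65 yaw -0.0062
```

View pics/side15.png

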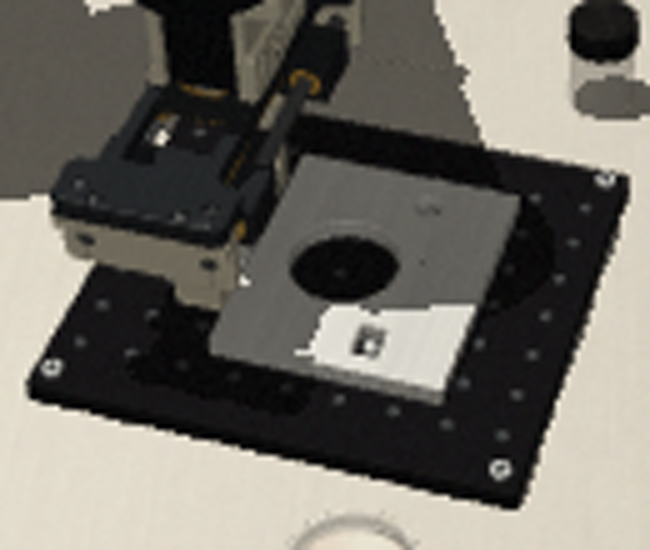

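View pics/scene15.png

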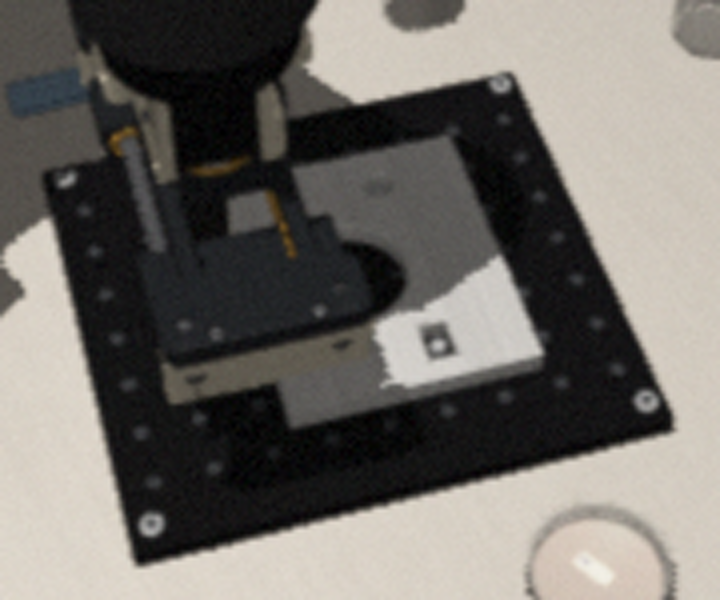

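The plate has dropped: its edges fit a top height of 22 mm, and a pin shows in the slot at (370,342) in the side view. I'll retreat and verify.

step_arm:
  commands: "-5 0 0 0 0 0;-15 0 0 0 0 0;-10 0 -20 0 0 0;0 0 -60 0 0 0;0 0 -60 0 0 0;-30 -30 -30 0 0 0;0 0 0 0 0 0;0 0 0 0 0 0"

```text
t: 24.85
eef_pos: [0.457, -0.0043, 0.1911]
ee_rot: [-3.141, 0.0, -0.244]
force: [0.5, 0.4, -0.4]
width: 0.0601
```

```bash
python3 look.py 16; python3 - <<'E'
from edge import *
for z in(.029,.022):
  print(z)
  for c in('scene','side'): edges(c,f'pics/{c}16.png',(0,.000,-.00),z)
from station import *
p=grab_frame('scene');q=grab_frame('side')
for n in('dish_a','objective_case','hex_driver'): print(n,[r['pixel'] for r in recognise(p,n)][:1],[r['pixel'] for r in recognise(q,n)][:1])
E
```

```text
24.85 [ 0.457  -0.0043  0.1911] [-3.141  0.    -0.244] board [-0.1121  0.0294] F [ 0.5  0.4 -0.4]
0.029
scene L n 31 at mm 59.5 exp home 65 yaw 0.0013
scene F n 32 at mm 68.4 exp home 70 yaw -0.002
scene N n 33 at mm -41.9 exp home -40 yaw -0.0015
scene R n 33 at mm -69.5 exp home -65 yaw -0.0034
side L n 26 at mm 58.3 exp home 65 yaw -0.0006
side F n 33 at mm 71.7 exp home 70 yaw -0.0005
side N n 27 at mm -37.5 exp home -40 yaw -0.0027
side R n 30 at mm -70.4 exp home -65 yaw -0.0037
0.022
scene L n 31 at mm 65.5 exp home 65 yaw -0.0017
scene F n 33 at mm 70.6 exp home 70 yaw -0.0027
scene N n 33 at mm -40.9 exp home -40 yaw -0.0006
scene R n 33 at mm -64.8 exp home -65 yaw -0.0024
side L n 33 at mm 65.4 exp home 65 yaw -0.0
side F n 33 at mm 69.9 exp home 70 yaw -0.0004
side N n 26 at mm -40.5 exp home -40 yaw -0.0032
side R n 29 at mm -64.6 exp home -65 yaw -0.002
dish_a [[380.9, 289.5]] [[311.4, 275.6]]
objective_case [[331.8, 139.8]] [[363.1, 170.1]]
hex_driver [] [[301.3, 165.2]]
```

View pics/side16.png

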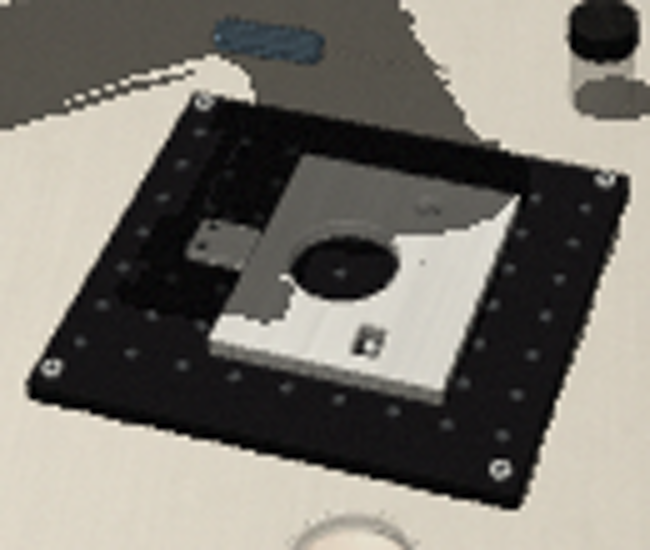

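View pics/scene16.png

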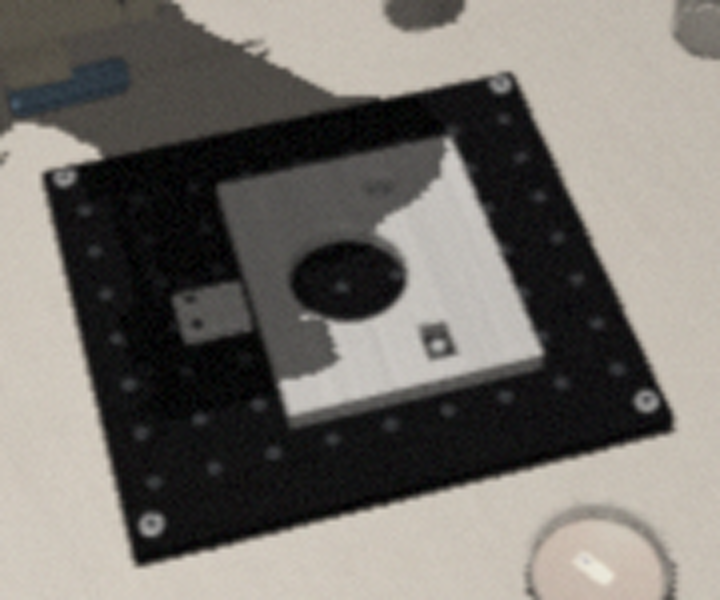

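```bash
python3 - <<'E'
from station import *
print(job_done())
E
```

```text
the job is handed in; nothing more can be done
None
```

The adapter plate is home: both holes have dropped over the pins and it lies flat on the breadboard. I handed the job in at about 25 s with the arm clear of everything. I pushed the plate sideways, squared it with a two-finger push, corrected it sideways once more, then pushed it along +x until it dropped. It was never picked up.

**Plate position:** in the last pictures all four top edges fit a height of 22 mm, which is flat on the board. They sit within about 1 mm and 0.003 rad of home in both the scene and side views. A pin shows in the slot, and the near edge is clear of the rest block.

**Forces:** the wrist readings at the end of each move stayed under about 3 N.

**Bystanders:** the dish, case and driver appear unmoved. The recogniser missed the driver in the last scene picture, but it shows there by eye, and the side view puts it within 2 pixels of where it started.

**What disagreed:** the fingertips stood only about 3 to 5 mm ahead of the TCP, not the 25 mm in the description. On the first approach they passed over the plate without moving it, so I lowered the arm and tried again.

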